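# Hold the spring clip open over the picture card

### The job

Take the steel spring clip off the front board of the crate with the wide picture card and bring it, jaws down, over the middle of the top edge of the tall, narrow picture card in the crate beside it, without knocking or pinching either card or disturbing the other things on the stall. Finish while still holding the clip there by its handles, squeezed wide open, with one jaw on each side of the card's edge and nothing of the clip touching the card, so that I can slip a price ticket in beside it: do not let the clip close or let go of it.

Things in the scene. Friction and masses are not known exactly. Their poses are not given: they have to be found in the camera images.
- clip_handles (a point): steel A-shaped spring clip, about 70 g, 20 mm wide along its pin, biting the front board of the wide card's crate, upright, jaws down. This point: midway between its black-sleeved handles, 42 mm above the pin; x axis across the board from handle to handle, y along the pin, z up. Handles reach 16 to 62 mm above the pin and lean apart at first: 32 mm over their outsides low down, 47 mm at the top ends
- clip_pin (a point): the clip's pin (hinge axis), 45 mm above the centres of the jaw pads and 28 mm above the top of the board at the start; axes as for clip_handles. Squeezing the handles together opens the jaws, against the spring: about 8 N on each handle to begin, 12 N at full opening; a grip of 20 to 30 N holds it fully open
- clip_jaw (a joint): opening angle of the clip, rad: 0 jaws closed on one another, 0.19 on the board at the start, 0.5 fully open against a stop (23 mm between the jaw pads, handles parallel, 28 mm over their outsides); 0.36 leaves 16.5 mm. A spring drives it to 0
- jaw_a (a point): centre of the inner (gripping) face of one jaw pad (on the clip's +x side); the pad is 12 mm tall, 18 mm wide, 5 mm thick. It sits 17 mm below the top of the board at the start
- jaw_b (a point): centre of the inner face of the other jaw pad, likewise
- board_wide (a point): top edge of the front board (nearest the robot) of the wide card's crate, at its middle, 90 mm above the table; x axis across the board, away from the robot, y along it; the board is 9 mm thick and 200 mm long; the clip may sit up to 50 mm to either side of this point
- crate_wide: wooden tray of bulbs, 260 mm (x) by 200 mm (y), boards 90 mm high, corner posts 115 mm high; the wide card stands in it; fixed; origin at the centre of its underside
- crate_tall: the other tray, of the same size, with the tall card; fixed; origin at the centre of its underside
- card_tall_top (a point): middle of the top edge of the tall picture card: stiff board 100 mm wide, 3 mm thick, standing upright and firm among the bulbs, its top 200 mm above the table; x axis square to its face, y along the edge, z up. It may be turned up to 0.35 rad in its crate
- card_tall: the tall card itself, 100 mm wide and 150 mm high; origin at the middle of its lower edge, 50 mm above the table
- card_wide_top (a point): middle of the top edge of the wide picture card, 145 mm wide, 3 mm thick, top 155 mm above the table; axes likewise
- card_wide: the wide card itself, 145 mm wide and 105 mm high; origin at the middle of its lower edge, 50 mm above the table
- peg: plain wooden clothes peg, 66 mm tall, 22 mm by 12 mm, sitting astride the front board of the tall card's crate; bystander
- pot: empty terracotta plant pot, 108 mm across, 95 mm high, at the left; origin at the centre of its underside; bystander
- twine: upright reel of twine, 68 mm across, 70 mm high, at the right; origin at the centre of its underside; bystander
- trowel: steel hand trowel with a wooden handle, about 290 mm long and 27 mm high, lying in front of the crates; bystander
- marker: marker pen, 115 mm long and 16 mm high, lying in front of the crates; bystander
- bulb1: large loose flower bulb, 48 mm across, 53 mm high, standing in front of the crates; bystander
- bulb2: large loose flower bulb, 48 mm across, 53 mm high, standing in front of the crates; bystander
There are look-alikes about, which are no part of the job. What is shaped like the part that bears clip_handles but green or yellow is not meant.

How it is judged:
By the outcome, as a careful person would: the job done as asked, in the order asked, and still so for the second after the job is handed in, while the arm keeps its last pose, push and grip.
It also fails if it takes over 38 s, if anything falls off the work surface, if the arm or the gripper's body presses on something with over 40 N, if the wrist force passes 120 N, or if a joint passes its speed limit or range.

### The arm

A 6-joint arm with a two-finger parallel gripper is mounted at the origin on the work surface. World frame = base frame: x ahead of the robot, y to its left, z up, the work surface at z = 0. Lengths are in m, angles in rad, forces in N, time in s.
With the tool pointing down it reaches from about 0.2 to 0.875 m from the base axis. Payload 3.4 kg.
Tool frame: the origin (TCP) lies midway between the tips of the shut fingers; the grasp point (between the pads) lies 19 mm behind it (r.grasp_offset is the distance from the TCP to the grasp point, in m); z points along the fingers, y is the line along which they close (so a half turn about z gives the same grasp; the last joint's range is limited). The gripper opens to 94 mm and grips with 3 to 60 N. Pads are 16 mm wide; open, the fingers measure 119 mm over their backs; the gripper's body (75 mm by 177 mm) begins 78 mm behind the grasp point.
Start: joints at [1.081, 0.276, 1.505, -0, 1.361, -0.121], TCP at [0.207, 0.536, 0.205] pointing down, gripper open.
Joint ranges: [-2.89, 2.89], [-0.75, 2.08], [0.22, 2.7], [-1.18, 4.32], [0.11, 2.71], [-2.7, 2.7]. Speed limits (rad/s): [2.57, 2.57, 3.14, 3.14, 3.14, 3.14].

### API

Orientations are given as a unit quaternion [x, y, z, w].
In Python, from bench import r gives the robot as it stands.
- The arm moves only by the tool step_arm, never from a script. Its argument "plan" is one flat list of numbers, 7 for each row, row after row: the closure, from 0 (fully open) to 1 (shut), then the shift along the tool's x, y, z in mm, then the turn, a rotation vector about the tool's x, y, z in rad. A call has 1 to 10 rows; each row is the pose to reach, as a shift and turn from the pose commanded when the call began, along the tool's axes at that moment; what a row does not reach only later rows make up. A row lasts 1/10 s, in which the tool goes at most 50 mm and 8.59 degrees, less where a joint would pass 70% of its speed; a pose out of reach is approached as far as the arm can. A call with a gripper value outside its range is refused whole. The fingers move at their own pace and stop on an object; the grip force is fixed at half the most. Time passes only in rows, so rows that repeat a pose let the fingers close. It gives the time, the measured TCP pose, the force, the opening and the grip force at its end, in the units of the state.
- r.observe(): the state, without advancing time (a new reading comes with each control period).
- r.read_camera(name): name is "scene" or "side" or "wrist"; returns a dict with "color" (384x512x3 uint8, red, green, blue), "fx", "fy", "cx", "cy" (pixels), "world_to_cam" (4x4, takes a point from world to camera coordinates). Camera axes: x right, y down, z forward; pixel columns grow to the right and rows downward; lengths in m; the calibration is good to about 2 mm. A picture is of the moment at which its call begins. There is no depth.
- r.sign_off(): hands the job in; it is judged then, once.
Trained networks look in a picture, given as the dict that the camera call returned (one of the last four; its "shot" number tells which), for a name from the list of things; names that differ only in an ending like _2 or _b are one class to them, and where a whole thing is asked for, a point or a joint stands for the part that bears it (a point fixed in the world has none). Each returns a list of dicts, best first, with "conf" (0 to 1); they miss things now and then, are a little off and sometimes report something else, mostly with a low value. They report only what shows in the picture. A call takes as long as a camera call. They do not tell look-alikes from the thing itself.
- r.search_frame(picture, label): "position" ([x, y, z] in m, in world coordinates, good to about 4 mm: the middle of the surface that is visible of it).
The state is a dict: "clock": time; "qpos": joint angles; "qd": joint speeds; "joint_efforts": joint torques, N m; "tool_pos": TCP position; "ee_rot": TCP orientation; "contact_force": force on the tool from outside, world axes, zero at the start; "torque": the same for the moment, N m; "opening": opening from 0.0 (shut) to 1.0 (fully open); "finger_force": force on a finger pad.
Only numpy, scipy, OpenCV 4.12 (cv2) and the standard library are available. Lean on these libraries where they do the work, as an engineer would, in place of code of your own. Each camera call takes 0.05 s, during which the arm holds its last target. There are 200 camera calls.

## Working session

There is one attempt and no reset: what is moved stays moved. The work goes in short steps, Python scripts to look and compute and a tool call to move; the robot and the scene stay as the last step left them, time stands still between calls to the robot, and variables do not carry over. Pictures are saved under pics/ and viewed, at most 10 in all, crops included, and the job is handed in when it is done.

Besides the shell and the picture viewer there is one more tool, called after "Request:" as name(argument=value, ...) on one line, values as JSON. step_arm: Moves the arm, as the interface text tells. Its arguments: {"type":"object","properties":{"plan":{"type":"array"}},"required":["plan"]}

```bash
mkdir -p pics; ls
cat > h.py <<'E'
import numpy as np,cv2
from bench import r
from scipy.spatial.transform import Rotation as R
def shot(n,f=None):
    p=r.read_camera(n)
    if f: cv2.imwrite('pics/'+f,p['color'][:,:,::-1])
    return p
def proj(p,X):
    X=np.atleast_2d(X);c=(p['world_to_cam']@np.c_[X,np.ones(len(X))].T)[:3]
    return np.c_[p['fx']*c[0]/c[2]+p['cx'],p['fy']*c[1]/c[2]+p['cy']]
def ray(p,uv):
    T=np.linalg.inv(p['world_to_cam']);d=T[:3,:3]@np.array([(uv[0]-p['cx'])/p['fx'],(uv[1]-p['cy'])/p['fy'],1])
    return T[:3,3],d/np.linalg.norm(d)
def onz(p,uv,z):
    o,d=ray(p,uv);return o+d*(z-o[2])/d[2]
def tri(a,ua,b,ub):
    o1,d1=ray(a,ua);o2,d2=ray(b,ub)
    s=np.linalg.lstsq(np.c_[d1,-d2],o2-o1,rcond=None)[0]
    A=o1+s[0]*d1;B=o2+s[1]*d2
    return (A+B)/2,np.linalg.norm(A-B)
E
python3 - <<'E'
from h import *
np.set_printoptions(precision=3,suppress=True)
s=r.observe();print(s,r.grasp_offset)
ps={}
for n in("scene","side"):
    p=shot(n,n+'0.png');ps[n]=p
    T=np.linalg.inv(p['world_to_cam']);print(n,T[:3,3],T[:3,2],p['fx'])
    for l in("clip_handles","clip_pin","jaw_a","board_wide","card_tall_top","card_wide_top","crate_wide","crate_tall","peg","pot","twine","trowel","marker","bulb1"):
        print(l,[(np.round(d['position'],3).tolist(),round(d['conf'],2),proj(p,d['position'])[0].round().tolist()) for d in r.search_frame(p,l)[:4]])
import pickle;pickle.dump(ps,open('p0.pkl','wb'))
a=np.hstack([ps['scene']['color'],ps['side']['color']])
E
```

```text
pics
{'clock': 0.0, 'qpos': array([ 1.081,  0.277,  1.506, -0.   ,  1.361, -0.121]), 'qd': array([-0.001,  0.   , -0.001, -0.001,  0.001,  0.   ]), 'joint_efforts': array([ -0.001, -40.458, -23.723,   0.07 ,   0.035,  -0.   ]), 'tool_pos': array([0.207, 0.536, 0.205]), 'ee_rot': array([ 0.183,  0.983, -0.001, -0.   ]), 'contact_force': array([-0.116,  0.076,  0.059]), 'torque': array([ 0.025, -0.012, -0.038]), 'finger_force': 0.0, 'opening': 1.001768179812951} 0.0188
scene [1.37  0.533 0.998] [-0.651 -0.396 -0.647] 377.35299685066894
clip_handles [([0.726, 0.345, 0.016], 0.67, [316.0, 296.0]), ([0.515, 0.17, 0.132], 0.6, [296.0, 206.0]), ([0.26, 0.388, 0.016], 0.48, [377.0, 208.0])]
clip_pin [([0.729, 0.344, 0.021], 0.81, [315.0, 296.0]), ([0.514, 0.17, 0.142], 0.72, [296.0, 204.0]), ([0.264, 0.388, 0.02], 0.57, [377.0, 208.0])]
jaw_a [([0.73, 0.344, 0.019], 0.65, [315.0, 297.0]), ([0.261, 0.386, 0.02], 0.61, [376.0, 207.0]), ([0.512, 0.172, 0.137], 0.52, [297.0, 205.0]), ([0.73, 0.339, 0.017], 0.48, [314.0, 297.0])]
board_wide [([0.674, 0.154, 0.07], 0.75, [269.0, 249.0])]
card_tall
[... 1565 characters left out ...]
 0.21, [215.0, 224.0])]
crate_wide [([0.507, 0.113, 0.068], 0.63, [225.0, 228.0])]
crate_tall [([0.57, -0.111, 0.075], 0.83, [258.0, 187.0])]
peg [([0.481, -0.126, 0.107], 0.52, [284.0, 184.0])]
pot [([0.422, 0.502, 0.062], 0.65, [129.0, 330.0])]
twine [([0.485, 0.173, 0.123], 0.69, [214.0, 224.0]), ([0.468, -0.427, 0.053], 0.62, [338.0, 165.0])]
trowel [([0.304, -0.285, 0.01], 0.78, [360.0, 209.0])]
marker [([0.351, 0.139, 0.015], 0.83, [264.0, 272.0]), ([0.645, 0.085, 0.109], 0.62, [195.0, 195.0]), ([0.469, -0.424, 0.051], 0.61, [337.0, 166.0])]
bulb1 [([0.352, 0.139, 0.013], 0.71, [263.0, 272.0]), ([0.337, 0.262, 0.03], 0.67, [236.0, 296.0]), ([0.375, -0.031, 0.03], 0.54, [294.0, 233.0])]
```

Run:
```python
from h import *
import pickle
ps=pickle.load(open('p0.pkl','rb'))
a=cv2.resize(ps['scene']['color'][150:300,130:400],None,fx=2.9,fy=2.9)[:,:,::-1]
cv2.imwrite('pics/sc.png',a)
b=cv2.resize(ps['side']['color'][110:310,150:400],None,fx=3,fy=3)[:,:,::-1]
cv2.imwrite('pics/sd.png',cv2.resize(b,(750,600)))
```

```text
(no output)
```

View pics/sc.png

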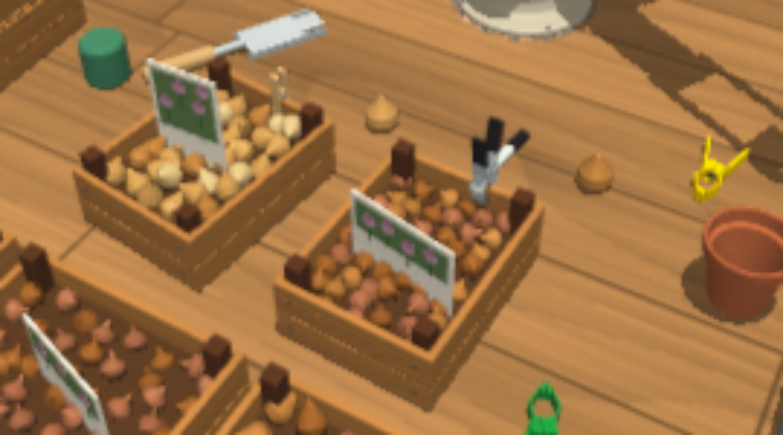

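View pics/sd.png

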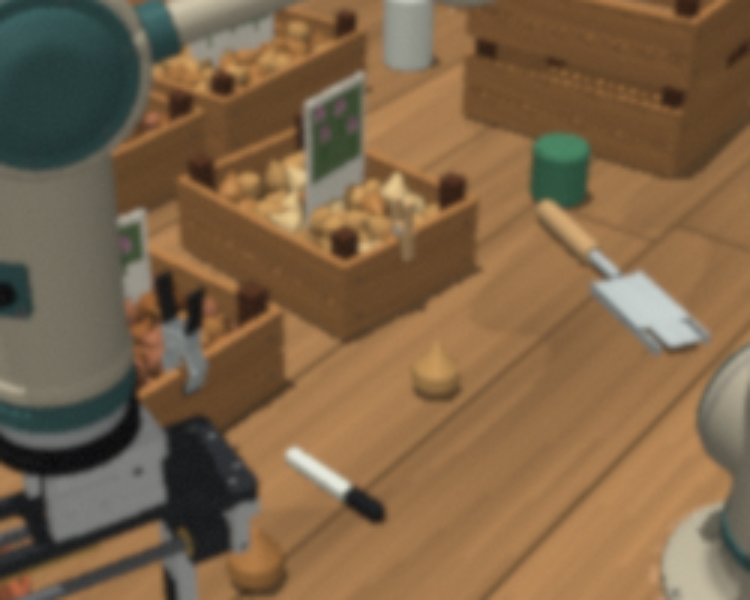

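The scene crop shows the black-handled clip on the wide crate's front board (about px 296,205 in the full scene image). The tall card is at about (194,175), and the yellow and green clips lie loose as decoys. The side crop shows the same clip at about (210,222) and the tall card's top edge from (252,145) to (271,134).

Run:
```python
from h import *
import pickle
np.set_printoptions(precision=3,suppress=True)
ps=pickle.load(open('p0.pkl','rb'));S,D=ps['scene'],ps['side']
c=lambda x,y:(x/2.9+130,y/2.9+150)
d=lambda x,y:(x/3+150,y/3+110)
for n,u in dict(postFR=(402,143),postFL=(523,195),postBL=(427,322),postBR=(298,262)).items(): print('wide',n,onz(S,c(*u),.115))
for n,u in dict(postFR=(219,62),postFL=(312,108),postBL=(188,207),postBR=(94,153)).items(): print('tall',n,onz(S,c(*u),.115))
A=onz(S,c(150,62),.2);B=onz(S,c(216,98),.2);print('card scene',A,B,np.linalg.norm(A-B),(A+B)/2)
A=onz(D,d(305,103),.2);B=onz(D,d(363,73),.2);print('card side',A,B,np.linalg.norm(A-B),(A+B)/2)
print('pin',tri(S,c(488,160),D,d(182,330)))
Y=R.from_quat(r.observe()['ee_rot']).as_matrix();print(Y)
w=r.read_camera('wrist');T=np.linalg.inv(w['world_to_cam']);t=r.observe()['tool_pos']
print('cam in tool',Y.T@(T[:3,3]-t),Y.T@T[:3,:3],w['fx'])
```

```text
wide postFR [0.512 0.064 0.115]
wide postFL [0.521 0.227 0.115]
wide postBL [0.736 0.217 0.115]
wide postBR [0.733 0.059 0.115]
tall postFR [ 0.492 -0.223  0.115]
tall postFL [ 0.51  -0.065  0.115]
tall postBL [ 0.726 -0.094  0.115]
tall postBR [ 0.709 -0.248  0.115]
card scene [ 0.617 -0.222  0.2  ] [ 0.632 -0.113  0.2  ] 0.11017988470817462 [ 0.624 -0.168  0.2  ]
card side [ 0.61  -0.131  0.2  ] [ 0.609 -0.227  0.2  ] 0.09570595020162648 [ 0.609 -0.179  0.2  ]
pin (array([0.5  , 0.171, 0.128]), np.float64(0.002448921326870985))
[[-0.933  0.361  0.   ]
 [ 0.361  0.933  0.   ]
 [ 0.     0.    -1.   ]]
cam in tool [ 0.072  0.    -0.179] [[ 0.    -0.969 -0.248]
 [ 1.     0.     0.   ]
 [ 0.    -0.248  0.969]] 344.4952323387133
```

Request:
step_arm(plan=[0, -45, -26, -20, 0, 0, 0.12, 0, -90, -52, -40, 0, 0, 0.25, 0, -135, -78, -60, 0, 0, 0.37, 0, -180, -105, -60, 0, 0, 0.5, 0, -225, -131, -60, 0, 0, 0.62, 0, -270, -157, -60, 0, 0, 0.74, 0, -315, -183, -60, 0, 0, 0.87, 0, -360, -210, -60, 0, 0, 0.99, 0, -405, -236, -60, 0, 0, 1.12, 0, -405, -236, -60, 0, 0, 1.24])

```text
clock: 2.55
tool_pos: [0.502, 0.1671, 0.2654]
ee_rot: [0.723, 0.691, 0.0, 0.001]
contact_force: [-0.6, 0.6, 1.1]
opening: 1.0
finger_force: 0.0
```

Run:
```python
from h import *
import pickle
np.set_printoptions(precision=3,suppress=True)
ps={}
for n in("wrist","scene","side"):
    p=shot(n,n+'1.png');ps[n]=p
    for l in("clip_handles","clip_pin","card_tall_top"):
        print(n,l,[(np.round(d['position'],3).tolist(),round(d['conf'],2),proj(p,d['position'])[0].round().tolist()) for d in r.search_frame(p,l)[:3]])
pickle.dump(ps,open('p1.pkl','wb'))
w=ps['wrist'];print(proj(w,[[.502,.171,.118],[.502,.171,.16],[.502,.171,.18]]))
cv2.imwrite('pics/w1.png',cv2.resize(w['color'],(800,600),interpolation=cv2.INTER_CUBIC)[:,:,::-1])
```

```text
wrist clip_handles [([0.5, 0.171, 0.136], 0.83, [254.0, 176.0]), ([0.7, 0.332, 0.016], 0.69, [425.0, 6.0])]
wrist clip_pin [([0.705, 0.332, 0.017], 0.95, [430.0, 6.0]), ([0.504, 0.172, 0.137], 0.93, [259.0, 175.0])]
wrist card_tall_top []
scene clip_handles [([0.729, 0.346, 0.018], 0.55, [316.0, 297.0]), ([0.515, 0.17, 0.136], 0.53, [296.0, 206.0]), ([0.26, 0.388, 0.016], 0.45, [377.0, 208.0])]
scene clip_pin [([0.512, 0.17, 0.137], 0.65, [297.0, 205.0]), ([0.262, 0.394, 0.017], 0.54, [378.0, 209.0])]
scene card_tall_top [([0.612, -0.179, 0.138], 0.59, [195.0, 188.0]), ([0.493, 0.169, 0.149], 0.22, [299.0, 199.0])]
side clip_handles [([0.498, 0.171, 0.127], 0.85, [211.0, 221.0]), ([0.722, 0.347, 0.014], 0.77, [108.0, 255.0]), ([0.252, 0.383, 0.016], 0.76, [229.0, 350.0])]
side clip_pin [([0.495, 0.171, 0.132], 0.96, [212.0, 220.0]), ([0.725, 0.349, 0.011], 0.96, [107.0, 256.0]), ([0.252, 0.384, 0.015], 0.59, [228.0, 351.0])]
side card_tall_top [([0.611, -0.181, 0.141], 0.94, [262.0, 156.0])]
[[256.106 172.053]
 [256.053 182.191]
 [256.022 188.08 ]]
```

View pics/w1.png

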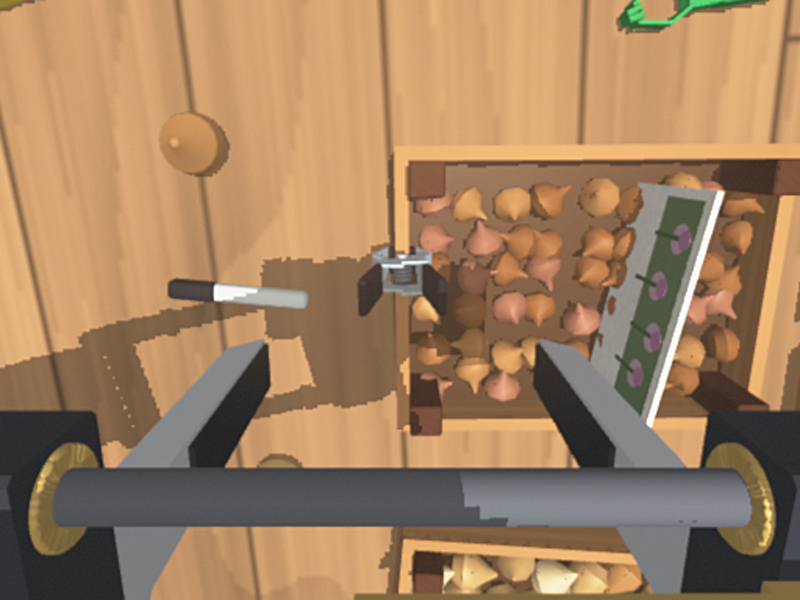

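The wrist view shows the clip centred at about (257,182) in full-image pixels, about 1 mm off in tool y and 4 mm in tool x, and squared with the fingers to within about 0.02 rad. I'll descend around the handles.

Request:
step_arm(plan=[0, 4, 1, 30, 0, 0, -0.02, 0, 4, 1, 60, 0, 0, -0.02, 0, 4, 1, 85, 0, 0, -0.02, 0, 4, 1, 105, 0, 0, -0.02, 0, 4, 1, 118, 0, 0, -0.02, 0, 4, 1, 124, 0, 0, -0.02, 0, 4, 1, 124, 0, 0, -0.02])

```text
clock: 3.85
tool_pos: [0.5006, 0.1744, 0.1409]
ee_rot: [0.713, 0.701, -0.001, -0.0]
contact_force: [-0.2, 0.0, -0.3]
opening: 1.001
finger_force: 0.0
```

Run:
```python
from h import *
s=r.observe();print(s['tool_pos'],s['ee_rot'],s['contact_force'])
w=shot('wrist')['color'];sd=shot('side')['color'][180:250,170:250]
sc=shot('scene')['color'][170:240,260:340]
t=np.hstack([cv2.resize(sd,(400,350)),cv2.resize(sc,(400,350))])
cv2.imwrite('pics/w2.png',np.vstack([t,cv2.resize(w[100:260,76:436],(800,250))])[:,:,::-1])
```

```text
[0.50058667 0.17435735 0.1409084 ] [ 7.13251898e-01  7.00907427e-01 -5.72545271e-04 -4.25799412e-04] [-0.18435131  0.00678371 -0.26415168]
```

View pics/w2.png

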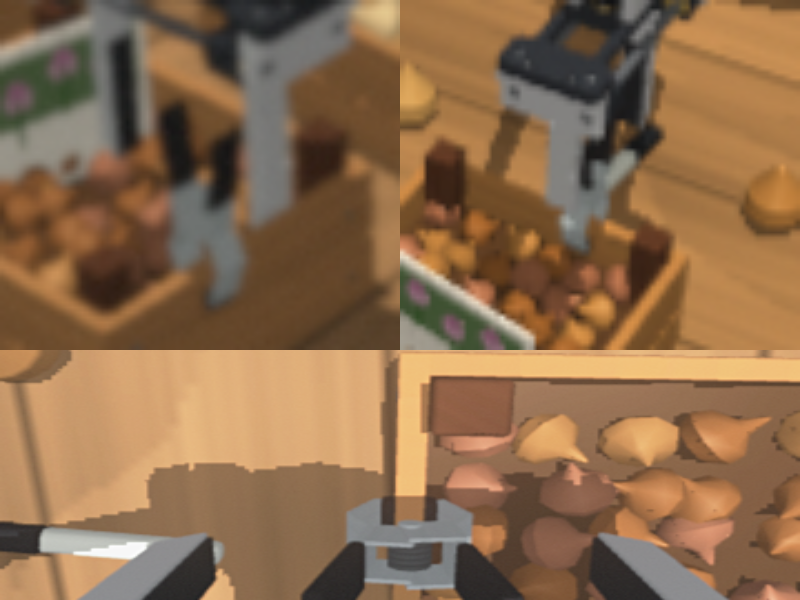

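The wrist view shows the fingers' midpoint about 2 mm short of the clip's centre in tool y, and the pose is about 3 mm too far in tool x. I'll correct both, then squeeze.

Request:
step_arm(plan=[0, -3, 2, 0, 0, 0, 0, 0, -3, 2, 0, 0, 0, 0, 0.2, -3, 2, 0, 0, 0, 0, 0.35, -3, 2, 0, 0, 0, 0, 0.5, -3, 2, 0, 0, 0, 0, 0.6, -3, 2, 0, 0, 0, 0, 0.8, -3, 2, 0, 0, 0, 0, 1, -3, 2, 0, 0, 0, 0, 1, -3, 2, 0, 0, 0, 0, 1, -3, 2, 0, 0, 0, 0])

```text
clock: 5.0
tool_pos: [0.503, 0.1711, 0.1413]
ee_rot: [0.713, 0.701, -0.0, -0.0]
contact_force: [-0.1, 0.8, -0.4]
opening: 0.356
finger_force: 8.0
```

Run:
```python
from h import *
s=r.observe();print(s['tool_pos'],s['ee_rot'],s['contact_force'],s['opening']*94,s['finger_force'])
w=shot('wrist')['color'];sd=shot('side')['color'][180:250,170:250]
sc=shot('scene')['color'][170:240,260:340]
t=np.hstack([cv2.resize(sd,(400,350)),cv2.resize(sc,(400,350))])
cv2.imwrite('pics/w3.png',np.vstack([t,cv2.resize(w[100:260,76:436],(800,250))])[:,:,::-1])
```

```text
[0.50300408 0.1711402  0.14134923] [ 7.13443640e-01  7.00712608e-01 -7.55533067e-05 -9.07133827e-05] [-0.10498259  0.76571029 -0.38235545] 33.46598809931975 8.00248419680429
```

View pics/w3.png

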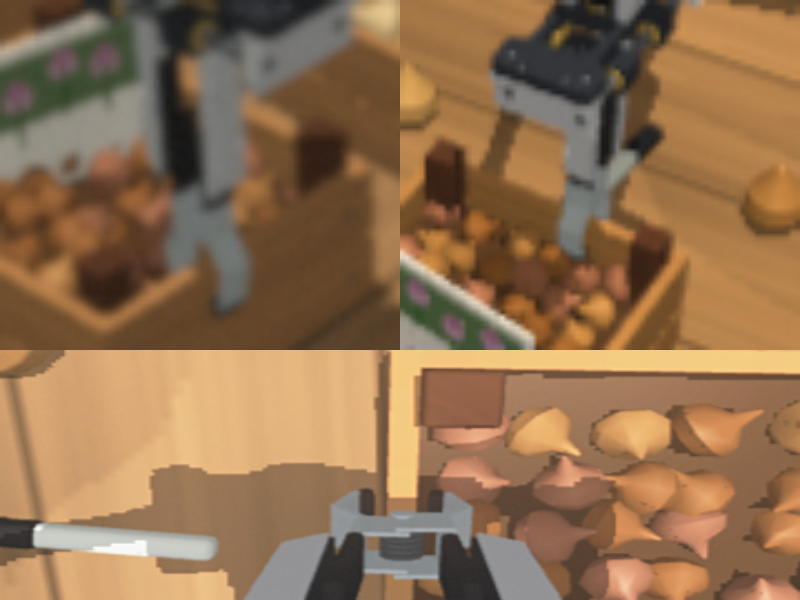

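The clip is being squeezed between the fingers and its jaws are opening; the opening is still 33 mm. I'll let it finish.

Request:
step_arm(plan=[1, 0, 0, 0, 0, 0, 0, 1, 0, 0, 0, 0, 0, 0, 1, 0, 0, 0, 0, 0, 0, 1, 0, 0, 0, 0, 0, 0, 1, 0, 0, 0, 0, 0, 0, 1, 0, 0, 0, 0, 0, 0])

```text
clock: 5.75
tool_pos: [0.5031, 0.1712, 0.1415]
ee_rot: [0.713, 0.701, 0.0, -0.0]
contact_force: [0.5, -0.9, -0.9]
opening: 0.292
finger_force: 29.9
```

Request:
step_arm(plan=[1, 0, 0, -5, 0, 0, 0, 1, 0, 0, -15, 0, 0, 0, 1, 0, 0, -30, 0, 0, 0, 1, 0, 0, -50, 0, 0, 0, 1, 0, 0, -75, 0, 0, 0, 1, 0, 0, -105, 0, 0, 0, 1, 0, 0, -135, 0, 0, 0, 1, 0, 0, -165, 0, 0, 0, 1, 0, 0, -185, 0, 0, 0, 1, 0, 0, -190, 0, 0, 0])

```text
clock: 6.75
tool_pos: [0.5042, 0.1714, 0.3351]
ee_rot: [0.713, 0.701, 0.003, 0.002]
contact_force: [0.2, 0.1, 0.3]
opening: 0.29
finger_force: 29.9
```

Run:
```python
from h import *
np.set_printoptions(precision=3,suppress=True)
s=r.observe();print(s['tool_pos'],s['ee_rot'],s['contact_force'],s['opening']*94,s['finger_force'])
W=shot('wrist');S=shot('scene');D=shot('side')
for n,p in(('w',W),('s',S),('d',D)):
    for l in("clip_pin","jaw_a","card_tall_top"):
        print(n,l,[(np.round(d['position'],3).tolist(),round(d['conf'],2),proj(p,d['position'])[0].round().tolist()) for d in r.search_frame(p,l)[:3]])
pin=s['tool_pos']-[0,0,.023];u=proj(S,pin)[0].astype(int);v=proj(D,pin)[0].astype(int);print(u,v)
cut=lambda p,q:cv2.resize(p['color'][max(q[1]-35,0):q[1]+35,q[0]-40:q[0]+40],(400,350))
# bottom: enlarged tall card tops in both
a=cv2.resize(S['color'][160:210,170:250],(400,250),interpolation=cv2.INTER_CUBIC);b=cv2.resize(D['color'][120:170,220:300],(400,250),interpolation=cv2.INTER_CUBIC)
cv2.imwrite('pics/w4.png',np.vstack([np.hstack([cut(D,v),cut(S,u)]),np.hstack([b,a])])[:,:,::-1])
```

```text
[0.504 0.171 0.335] [0.713 0.701 0.003 0.002] [0.157 0.053 0.315] 27.230082642396955 29.897588789463043
w clip_pin [([0.506, 0.173, 0.322], 0.58, [259.0, 222.0]), ([0.724, 0.341, 0.016], 0.57, [418.0, 21.0]), ([0.25, 0.369, 0.018], 0.57, [57.0, 4.0])]
w jaw_a [([0.493, 0.176, 0.328], 0.93, [236.0, 222.0]), ([0.25, 0.37, 0.014], 0.89, [59.0, 4.0]), ([0.505, 0.173, 0.32], 0.59, [258.0, 221.0])]
w card_tall_top []
s clip_pin [([0.725, 0.345, 0.022], 0.79, [316.0, 295.0]), ([0.515, 0.173, 0.305], 0.71, [300.0, 165.0]), ([0.265, 0.39, 0.018], 0.61, [377.0, 209.0])]
s jaw_a [([0.728, 0.346, 0.02], 0.76, [316.0, 297.0]), ([0.259, 0.395, 0.013], 0.62, [378.0, 209.0]), ([0.511, 0.173, 0.304], 0.57, [300.0, 165.0])]
s card_tall_top [([0.608, -0.18, 0.136], 0.63, [195.0, 188.0])]
d clip_pin [([0.724, 0.35, 0.012], 0.91, [107.0, 256.0]), ([0.511, 0.172, 0.311], 0.6, [202.0, 155.0]), ([0.253, 0.38, 0.015], 0.55, [230.0, 349.0])]
d jaw_a [([0.256, 0.385, 0.016], 0.76, [227.0, 350.0]), ([0.723, 0.344, 0.016], 0.7, [109.0, 254.0]), ([0.726, 0.337, 0.012], 0.69, [110.0, 254.0])]
d card_tall_top [([0.606, -0.178, 0.138], 0.66, [262.0, 157.0]), ([0.372, -0.03, 0.032], 0.6, [295.0, 233.0])]
[301 161] [204 155]
```

View pics/w4.png

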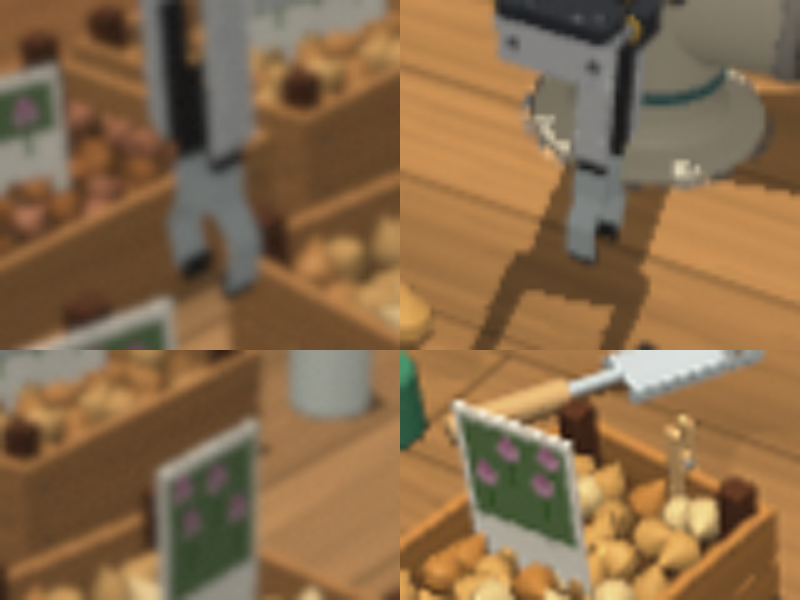

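The clip is held upright with its jaws wide open and clear of the board. The card's top corners are at about (181,171) and (204,179) in scene, and (252,143) and (271,134) in side.

Run:
```python
from h import *
np.set_printoptions(precision=3,suppress=True)
s=r.observe();print(s['clock'],s['tool_pos'],s['ee_rot'])
S=shot('scene');D=shot('side')
a,b=(181,170.6),(204.4,179);c,d=(271.4,134.4),(251.6,143.2)
A,e=tri(S,a,D,c);B,f=tri(S,b,D,d);print(A,e,B,f,np.linalg.norm(A-B),(A+B)/2)
for p,x,y in((S,a,b),(D,c,d)):
    A,B=onz(p,x,.2),onz(p,y,.2);v=B-A;print(A,B,np.linalg.norm(v),(A+B)/2,'yaw',-np.arctan2(v[0],v[1]))
```

```text
7.35 [0.503 0.171 0.331] [ 0.713  0.701 -0.    -0.   ]
[ 0.611 -0.231  0.197] 0.00145817529877726 [ 0.611 -0.13   0.201] 0.004824002725317423 0.100871602221679 [ 0.611 -0.181  0.199]
[ 0.614 -0.227  0.2  ] [ 0.612 -0.129  0.2  ] 0.0987494193552414 [ 0.613 -0.178  0.2  ] yaw 0.025253989698733045
[ 0.607 -0.227  0.2  ] [ 0.615 -0.137  0.2  ] 0.09021933312573414 [ 0.611 -0.182  0.2  ] yaw -0.08499070614469711
```

Request:
step_arm(plan=[1, -20, 7, 0, 0, 0, 0, 1, -60, 20, 0, 0, 0, 0, 1, -105, 34, 0, 0, 0, 0, 1, -150, 49, 0, 0, 0, 0, 1, -195, 64, 0, 0, 0, 0, 1, -240, 78, 0, 0, 0, 0, 1, -285, 93, 0, 0, 0, 0, 1, -325, 106, 0, 0, 0, 0, 1, -345, 113, 0, 0, 0, 0, 1, -349, 114, 0, 0, 0, 0])

```text
clock: 8.45
tool_pos: [0.6112, -0.1819, 0.3304]
ee_rot: [0.714, 0.7, -0.0, -0.001]
contact_force: [-0.6, 1.1, -0.5]
opening: 0.291
finger_force: 29.9
```

Request:
step_arm(plan=[1, 0, 0, 0, 0, 0, 0, 1, 0, 0, 0, 0, 0, 0, 1, 0, 0, 0, 0, 0, 0])

```text
clock: 8.75
tool_pos: [0.6105, -0.1778, 0.3322]
ee_rot: [0.713, 0.702, 0.0, 0.0]
contact_force: [0.5, 0.3, -0.9]
opening: 0.295
finger_force: 29.9
```

Run:
```python
from h import *
np.set_printoptions(precision=3,suppress=True)
s=r.observe();print(s['tool_pos'],s['ee_rot'],s['contact_force'],s['opening']*94,s['finger_force'])
W=shot('wrist')
print([(np.round(d['position'],3).tolist(),round(d['conf'],2)) for l in("card_tall_top","clip_pin","jaw_a") for d in r.search_frame(W,l)[:2]])
print(proj(W,[[.611,-.13,.2],[.611,-.18,.2],[.611,-.23,.2]]))
cv2.imwrite('pics/w5.png',cv2.resize(W['color'],(800,600),interpolation=cv2.INTER_CUBIC)[:,:,::-1])
```

```text
[ 0.61  -0.178  0.332] [0.713 0.702 0.    0.   ] [ 0.464  0.297 -0.867] 27.722732597524384 29.897508323192596
[([0.611, -0.164, 0.198], 0.79), ([0.598, -0.172, 0.318], 0.66), ([0.608, -0.175, 0.32], 0.72), ([0.61, -0.176, 0.316], 0.63), ([0.601, -0.174, 0.321], 0.56)]
[[256.101 127.474]
 [256.954 181.987]
 [257.744 232.433]]
```

View pics/w5.png

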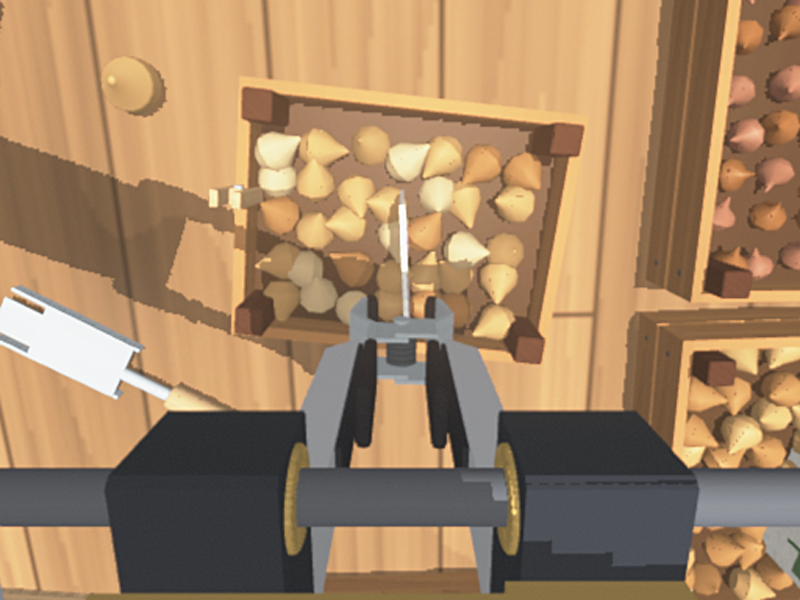

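The wrist view shows the card's top edge as a white line from (403,200) to (406,318) in the enlarged picture, nearly parallel to the clip's pin and slightly right of the tool centreline. I'll fit it numerically.

Run:
```python
from h import *
np.set_printoptions(precision=4,suppress=True)
W=shot('wrist');s=r.observe();g=W['color'].astype(float)
P=[]
for v in range(120,204,3):
    row=g[v,245:272].min(1);k=row.argmax();wt=np.clip(row-row.max()*.8,0,None);m=np.abs(np.arange(27)-k)<=4
    u=245+(np.arange(27)*wt*m).sum()/(wt*m).sum();P.append((v,round(u,1),int(row.max()),int((wt*m>0).sum())))
print(P)
Q=np.array([onz(W,(p[1]-0.,p[0]),.2) for p in P if p[2]>150 and 135<p[0]<200])
l=cv2.fitLine(Q[:,:2].astype(np.float32),cv2.DIST_HUBER,0,.001,.001).ravel();print(l,'x at y=-.18:',l[2]+(-.18-l[3])*l[0]/l[1],'yaw',-l[0]/l[1])
M=R.from_quat(s['ee_rot']).as_matrix();print(M,s['tool_pos'],s['clock'])
```

```text
[(120, np.float64(270.5), 157, 3), (123, np.float64(256.6), 180, 2), (126, np.float64(256.6), 179, 3), (129, np.float64(256.8), 218, 3), (132, np.float64(256.5), 250, 4), (135, np.float64(256.7), 253, 5), (138, np.float64(257.0), 252, 5), (141, np.float64(257.2), 251, 5), (144, np.float64(257.4), 253, 4), (147, np.float64(257.5), 253, 4), (150, np.float64(257.5), 255, 5), (153, np.float64(257.5), 255, 4), (156, np.float64(257.8), 250, 5), (159, np.float64(257.5), 252, 4), (162, np.float64(257.8), 253, 5), (165, np.float64(257.8), 255, 4), (168, np.float64(258.3), 255, 4), (171, np.float64(258.4), 255, 4), (174, np.float64(258.1), 247, 3), (177, np.float64(258.3), 205, 4), (180, np.float64(258.2), 205, 3), (183, np.float64(258.8), 207, 3), (186, np.float64(258.7), 207, 3), (189, np.float64(258.8), 200, 3), (192, np.float64(258.9), 215, 3), (195, np.float64(259.0), 208, 3), (198, np.float64(259.2), 213, 3), (201, np.float64(259.3), 210, 3)]
[ 0.0179 -0.9998  0.6125 -0.174 ] x at y=-.18: 0.61263585 yaw 0.01788123
[[ 0.017   0.9999  0.0005]
 [ 0.9999 -0.017  -0.    ]
 [-0.      0.0005 -1.    ]] [ 0.6107 -0.1791  0.3318] 9.0
```

Request:
step_arm(plan=[1, -3, 2, 0, 0, 0, -0.035, 1, -3, 2, 0, 0, 0, -0.035, 1, -3, 2, 10, 0, 0, -0.035, 1, -3, 2, 20, 0, 0, -0.035, 1, -3, 2, 30, 0, 0, -0.035, 1, -3, 2, 38, 0, 0, -0.035, 1, -3, 2, 42, 0, 0, -0.035, 1, -3, 2, 42, 0, 0, -0.035, 1, -3, 2, 42, 0, 0, -0.035])

```text
clock: 9.9
tool_pos: [0.6129, -0.1829, 0.2896]
ee_rot: [0.701, 0.713, 0.0, 0.0]
contact_force: [0.3, 0.2, -0.7]
opening: 0.297
finger_force: 29.9
```

```bash
cat > chk.py <<'E'
from h import *
import sys
np.set_printoptions(precision=4,suppress=True)
W=shot('wrist');S=shot('scene');D=shot('side');s=r.observe();g=W['color'].astype(float)
print(s['clock'],s['tool_pos'],s['ee_rot'],s['contact_force'],s['opening']*94,s['finger_force'])
M=R.from_quat(s['ee_rot']).as_matrix();print('tool y yaw',np.arctan2(M[1,1],M[0,1]))
P=[]
for v in range(80,200,3):
    row=g[v,245:272].min(1);k=row.argmax();wt=np.clip(row-row.max()*.8,0,None);m=np.abs(np.arange(27)-k)<=4
    if row.max()>190:P.append((245+(np.arange(27)*wt*m).sum()/(wt*m).sum(),v))
print(np.round(P[0],1),np.round(P[-1],1),'end y',onz(W,P[0],.2))
Q=np.array([onz(W,p,.2) for p in P[2:-2]])
l=cv2.fitLine(Q[:,:2].astype(np.float32),cv2.DIST_HUBER,0,.001,.001).ravel();print('x at y=-.182:',l[2]+(-.182-l[3])*l[0]/l[1],'yaw',-l[0]/l[1])
q=[proj(p,[[.6127,-.182,.205]])[0].astype(int) for p in(D,S)]
cut=lambda p,q:cv2.resize(p['color'][q[1]-30:q[1]+30,q[0]-40:q[0]+40],(400,300),interpolation=cv2.INTER_CUBIC)
cv2.imwrite('pics/'+sys.argv[1],np.vstack([np.hstack([cut(D,q[0]),cut(S,q[1])]),cv2.resize(W['color'][100:250,156:356],(800,300))])[:,:,::-1])
E
python3 chk.py w6.png
```

```text
10.05 [ 0.613 -0.183  0.29 ] [0.7011 0.7131 0.0002 0.0005] [ 0.1816  0.3696 -0.6836] 27.325247949079415 29.897474348545074
tool y yaw 0.016998281744947358
[269.3  89. ] [256.2 197. ] end y [ 0.6212 -0.1032  0.2   ]
x at y=-.182: 0.61279494 yaw 0.023637123
```

View pics/w6.png

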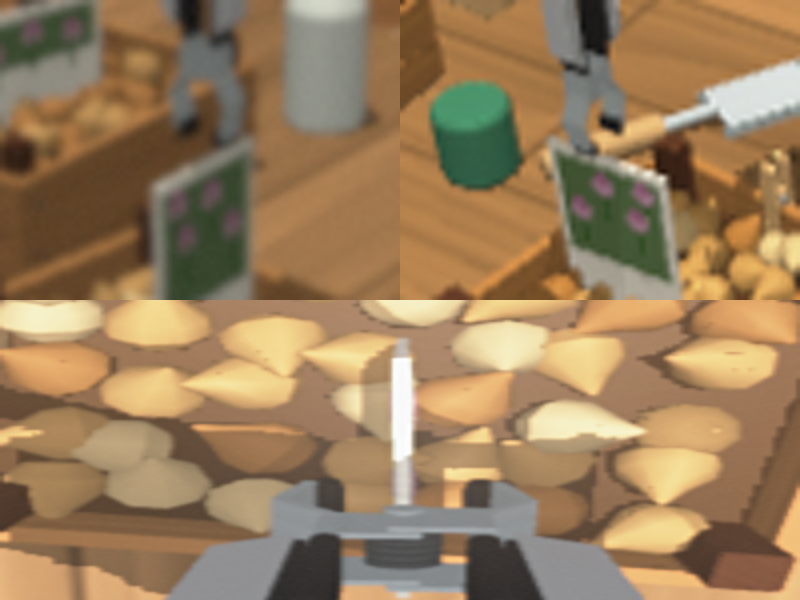

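The wrist view shows the card line at px 402 against the clip's pin at px 403, and side and scene agree that the jaws are above the edge and straddling it. I'll lower slowly.

Request:
step_arm(plan=[1, 0, 0, 4, 0, 0, 0, 1, 0, 0, 9, 0, 0, 0, 1, 0, 0, 14, 0, 0, 0, 1, 0, 0, 19, 0, 0, 0, 1, 0, 0, 24, 0, 0, 0, 1, 0, 0, 28, 0, 0, 0, 1, 0, 0, 31, 0, 0, 0, 1, 0, 0, 33, 0, 0, 0, 1, 0, 0, 33, 0, 0, 0, 1, 0, 0, 33, 0, 0, 0])

```text
clock: 11.05
tool_pos: [0.6128, -0.1829, 0.2566]
ee_rot: [0.701, 0.713, 0.0, 0.0]
contact_force: [-0.4, 0.6, -0.8]
opening: 0.293
finger_force: 29.9
```

```bash
python3 chk.py w7.png
```

```text
11.2 [ 0.6129 -0.1829  0.2567] [0.7011 0.7131 0.0002 0.0003] [-0.2197 -0.487  -0.9189] 27.554868602864648 29.897496700286865
tool y yaw 0.016993154892626667
[269.1  89. ] [256.2 197. ] end y [ 0.6199 -0.1042  0.2   ]
x at y=-.182: 0.6126236 yaw 0.018906895
```

View pics/w7.png

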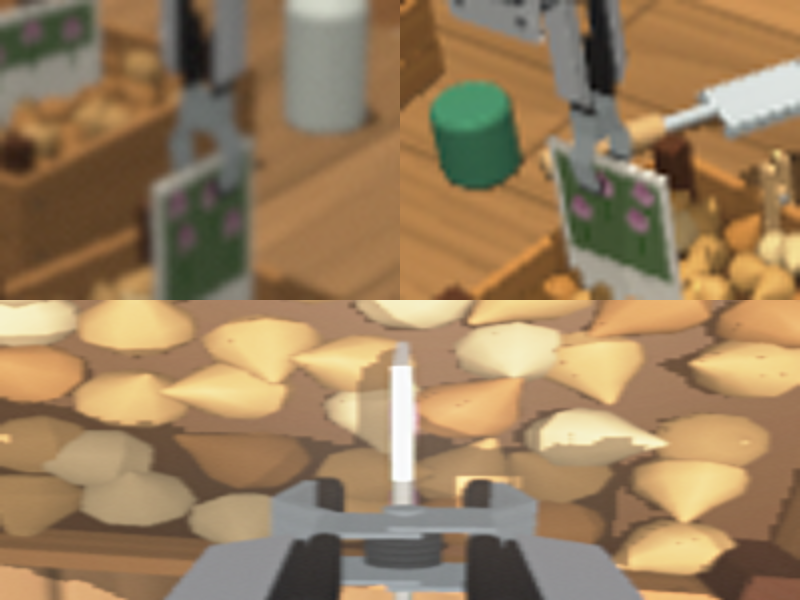

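Run:
```python
from h import *
np.set_printoptions(precision=4,suppress=True)
W=shot('wrist');S=shot('scene');D=shot('side')
for v in(130,131.5,133): print(onz(W,(256.4,v),.2))
g=W['color'];print([(v,int(g[v,253:260].min(1).max())) for v in range(116,140,2)])
print(r.observe()['contact_force'])
q0=proj(S,[[.6127,-.182,.205]])[0].astype(int);q1=proj(D,[[.6127,-.182,.205]])[0].astype(int)
for n,p,q,o in(('D',D,q1,0),('S',S,q0,400)):
    X=[[.6127,-.132,.2],[.6127,-.232,.2],[.6127,-.182,.2],[.6242,-.182,.184],[.6012,-.182,.184]]
    print(n,((proj(p,X)-q+[40,30])*5+[o,0]).round())
```

```text
[ 0.612 -0.131  0.2  ]
[ 0.6121 -0.132   0.2   ]
[ 0.6121 -0.133   0.2   ]
[(116, 110), (118, 109), (120, 133), (122, 184), (124, 180), (126, 181), (128, 183), (130, 183), (132, 195), (134, 255), (136, 253), (138, 253)]
[-1.0139 -0.0944 -0.9446]
D [[151. 185.]
 [250. 132.]
 [201. 158.]
 [187. 177.]
 [216. 186.]]
S [[662. 179.]
 [546. 135.]
 [603. 156.]
 [596. 184.]
 [616. 166.]]
```

```bash
python3 -c "
from bench import r
print(r.sign_off())"
```

```text
the job is handed in; nothing more can be done
None
```

I've handed the job in with the steel clip held wide open by its handles over the middle of the tall card's top edge, one jaw on each side; the last camera views and force reading showed no sign of it touching the card.

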